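Set the strap guide roller with its gauge and zero the length counter

TASK

Get the brake-strap guide jig ready for the next batch: lay the gauge bar flat in the gap between fence and roller so that it reaches past the roller, and turn the roller's eccentric bolt until the roller just closes up to the bar. Then draw the bar out without disturbing the setting and lay it flat back on its wooden rest. Last of all, turn the counter's reset knob fully back to its zero stop, and let go; leave the drum, wrench and hammer where they are.

Things in the scene. Friction and masses are not known exactly. Their poses are not given: they have to be found in the camera images.
- jig: Strap guide jig, fixed to the bench at any place and yaw. Origin: underside of its dark steel base plate, 250 mm (x) x 190 mm (y from -110 to +80) x 16 mm thick; x runs along the gap, z up. A straight fence stands on it, and opposite, at x = +55, y = -45 mm, an eccentric bolt carries a steel roller (60 mm diameter, top 40 mm above the bench).
- fence (a point): Middle of the top edge of the fence's guiding face, at jig y = +15 mm, 41 mm above the bench. The fence is a bright steel bar 200 mm (x) x 30 x 25 mm high on the base plate, on the +y side of this face. Axes as the jig's.
- gap (a point): On the top of the base plate (16 mm above the bench) over the jig's origin: where the middle of the gauge's underside should lie, its x along the gap, handle at the -x end (away from the bolt). The bar counts as in the gap when flat on the plate along the fence with its far end past the roller. The gap is open above and at both ends. Axes as the jig's.
- eccentric (a joint): Angle of the eccentric bolt (rad): grows clockwise seen from above, range 0 to 2.6, starts at 0.1 to 0.7 (gap wide). Gap from fence to roller = 30 mm + 8 mm x cos(angle): 38 mm at 0; it closes on the 30 mm gauge bar at 1.57. Friction about 0.12 N m: stays where it is left. The roller spins freely on it.
- eccentric_grip (a point): Point to grip on the eccentric bolt's head: a dark steel bar 46 mm long (point x), 16 mm thick (point y) and 34 mm high, standing on the bolt axis above the roller. The point lies on the axis, 66 mm above the bench, 15 mm below the top of the bar and 19 mm above its foot. Its x lies along the jig's x at angle 0 and turns with the bolt.
- gauge: The loose gauge bar, 0.35 kg (may vary by a third): an aluminium blade 160 mm long (x) x 30 mm wide (y, the gauging width) x 20 mm thick, with an upright steel handle on it at x = -35 mm. Origin: centre of the blade's underside. It starts lying flat on the wooden rest.
- gauge_grip (a point): Point to grip on the gauge's handle, which is an upright steel block 16 mm (x) x 26 mm (y), reaching from 20 to 70 mm above the blade's underside. The point is 50 mm above the underside, on the handle's axis, 35 mm from the gauge's origin towards -x. Axes as the gauge's.
- rest: The gauge's rest, fixed: a plain wooden slab 220 mm (x) x 110 mm (y) x 15 mm high on the bench, to one side of the jig (left or right). Origin: centre of its underside.
- counter: The strap length counter, fixed on the bench on the other side of the jig: a grey box 120 x 120 x 50 mm with a white dial on top, 54 mm above the bench. Origin: centre of its underside. A small stop pin beside the dial's rim on the box's +x side marks zero.
- reset_knob (a joint): Angle of the counter's black reset knob (rad): 0 is the zero stop, where its pointer lies along the counter's +x against the stop pin; grows clockwise seen from above, so it is turned back anticlockwise. Starts at 0.8 to 2.4. Light friction (0.05 N m); stays where it is left; hard stop at 0.
- reset_knob_grip (a point): Point to grip on the reset knob: its upright bar is 42 mm long (point x), 14 mm thick (point y); the point lies on the axis, 83 mm above the bench, 9 mm below the bar's top, 29 mm above the dial (a 44 mm disc 8 mm thick is at its foot). Its x points along the thin pointer and turns with the knob.
- drum: Bystander: loose steel clutch drum, 100 mm diameter, 65 mm high. Origin: centre of its underside. Leave alone.
- wrench: Bystander: loose spanner 200 mm long lying on the bench. Leave alone.
- hammer: Bystander: loose hammer 260 mm long lying on the bench. Leave alone.
Mind the look-alikes: they are no part of the job. Leave any red look-alike of the counter alone.

How it is judged:
By the outcome, as a careful person would: the job done as asked, in the order asked, and still so for the second after the job is handed in, with the robot touching nothing.
It also fails if it takes over 72 s, if anything falls off the work surface, if the arm or the gripper's body presses on something with over 40 N, if the wrist force passes 120 N, or if a joint passes its speed limit or range.

ROBOT

A 6-joint arm with a two-finger parallel gripper is mounted at the origin on the work surface. World frame = base frame: x ahead of the robot, y to its left, z up, the work surface at z = 0. Lengths are in mm, angles in rad, forces in N, time in s.
With the tool pointing down it reaches from about 400 to 825 mm from the base axis. Payload 7 kg.
Tool frame: the origin (TCP) lies at the very end of the fingers, on their centre line; the grasp point (between the pads) lies 19 mm behind it; z points along the fingers, y is the line along which they close (so a half turn about z gives the same grasp; the last joint's range is limited). The gripper opens to 88 mm and grips with 3 to 60 N. Pads are 19 mm wide; open, the fingers measure 130 mm over their backs; the gripper's body (78 mm by 193 mm) begins 47 mm behind the grasp point.
Start: joints at [-0.844, 0.359, 0.012, 0, -1.224, -0.288], TCP at [286.748, -611.041, 226.561] pointing down, gripper open.
Joint ranges: [-3.07, 3.07], [-1.43, 2.12], [-1.02, 1.25], [-3.03, 1.67], [-3.05, -0], [-3.03, 3.03]. Speed limits (rad/s): [2.39, 2.39, 3.01, 3.14, 3.14, 3.14].

INTERFACE

Orientations are given as a unit quaternion [x, y, z, w].
In Python, from plant import bot gives the robot as it stands. Calls block until the motion is done:
- bot.move_ptp(position, orientation): joint-space move of the TCP to a pose.
- bot.line_to(position, velocity=150, ori=None): straight line of the TCP; ori=None keeps the orientation; velocity is the mean speed in mm/s.
- bot.move_joints(angles): joint-space move.
- bot.move_gripper(opening, force=None): finger opening in mm; force is the grip in N (None keeps the last); returns when the fingers have stopped.
- bot.pause(seconds).
- bot.solve_ik(position, orientation): joint angles nearest the present ones, or None.
- bot.read_state(): the state.
- bot.camera(name): name is "scene" or "top"; returns the picture (384x512x3 uint8, red, green, blue); there is no depth.
- bot.get_calibration(name): a dict with "fx", "fy", "cx", "cy" (pixels), "distortion" ([k1, k2, p1, p2, k3] as OpenCV has them; the pictures are not rectified), "view" (4x4, takes a point from world to camera coordinates). Camera axes: x right, y up, looking along -z (the intrinsics and any distortion apply to the point x, -y, -z); pixel columns grow to the right and rows downward; lengths in mm; the calibration is good to about 2 mm. A picture is of the moment at which its call begins. get_calibration takes no time and is no camera call.
A pose or a line that the arm cannot do raises bot.Unreachable and nothing moves.
- bot.close_job(): hands the job in; it is judged then, once.
The state is a dict: "t": time; "joint_pos": joint angles; "qvel": joint speeds; "tau": joint torques, N m; "tcp_pos": TCP position; "eef_rot": TCP orientation; "contact_force": force on the tool from outside, world axes, zero at the start; "moment": the same for the moment, N m; "width": finger opening in mm; "finger_force": force on a finger pad.
Only numpy, scipy, OpenCV 4.12 (cv2) and the standard library are available. Lean on these libraries where they do the work, as an engineer would, in place of code of your own. Each camera call takes 0.05 s, during which the arm holds its last target. There are 200 camera calls.

## Working session

There is one attempt and no reset: what is moved stays moved. The work goes in short steps, each a Python script; the robot and the scene stay as the last script left them, time stands still between calls to the robot, and variables do not carry over. Pictures are saved under pics/ and viewed, at most 10 in all, crops included, and the job is handed in when it is done.

```bash
ls; mkdir -p pics; python3 - <<'E'
from plant import bot
import cv2,numpy as np
ims=[]
for n in("top","scene"):
    im=bot.camera(n); cv2.imwrite(f"pics/{n}0.png",im[:,:,::-1])
    c=bot.get_calibration(n); print(n,{k:(np.round(v,3).tolist()) for k,v in c.items()})
t=cv2.imread("pics/top0.png"); cv2.imwrite("pics/top0b.png",cv2.resize(t,(800,600),interpolation=cv2.INTER_CUBIC))
print(bot.read_state())
E
```

```text
pics
top {'fx': 359.546, 'fy': 359.546, 'cx': 251.785, 'cy': 193.35, 'distortion': [-0.117, 0.0, 0.0, 0.0, 0.0], 'view': [[0.016, -1.0, 0.019, 59.672], [0.987, 0.019, 0.16, -506.119], [-0.16, 0.016, 0.987, -1401.782], [0.0, 0.0, 0.0, 1.0]]}
scene {'fx': 400.252, 'fy': 400.252, 'cx': 254.866, 'cy': 192.554, 'distortion': [-0.025, 0.0, 0.0, 0.0, 0.0], 'view': [[0.731, 0.683, 0.014, -431.182], [-0.537, 0.562, 0.629, 175.595], [0.421, -0.467, 0.777, -1543.341], [0.0, 0.0, 0.0, 1.0]]}
{'t': 0.1, 'joint_pos': array([-8.43883428e-01,  3.59308998e-01,  1.11481444e-02, -2.54039009e-04,
       -1.22409410e+00, -2.88091790e-01]), 'qvel': array([-0.00095019, -0.00117028,  0.00187895,  0.00010912,  0.00060921,
       -0.0003935 ]), 'tau': array([-2.51017591e-04, -5.84162593e+01,  2.93749666e+01,  7.01551884e+00,
        1.01536280e-02, -7.26543817e-05]), 'tcp_pos': array([ 286.56083775, -610.67881147,  225.72923   ]), 'eef_rot': array([-2.17612076e-01,  9.76035060e-01,  6.95432841e-04, -2.50065353e-04]), 'contact_force': array([-0.56946181,  0.07939963,  0.46046627]), 'moment': array([ 0.02916822, -0.03269435,  0.06114828]), 'finger_force': 0.0, 'width': 87.77759068797329}
```

View pics/top0b.png

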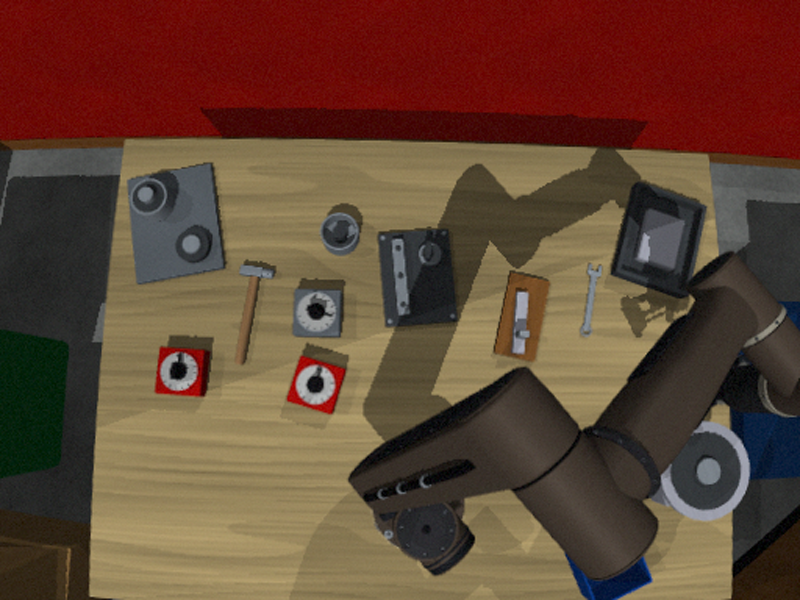

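View pics/scene0.png

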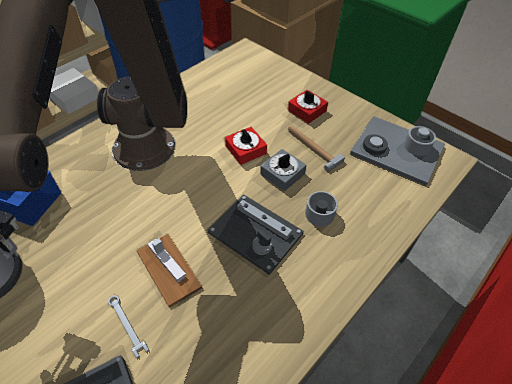

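The top view shows the jig at about (418,278), with the fence on its left and the roller at its top right. The wooden rest with the gauge is at (522,315), handle at the lower end. The grey counter is at (318,308).

There are three counter look-alikes: grey (318,308), red (316,384) and red (182,370). The grey one fits the description, since the real counter is a grey box beside the jig. I'll confirm it in an enlarged crop.

```bash
cat > h.py <<'E'
import cv2,numpy as np
from plant import bot
from scipy.spatial.transform import Rotation as R
def ray(n,uv):
    c=bot.get_calibration(n);K=np.array([[c['fx'],0,c['cx']],[0,c['fy'],c['cy']],[0,0,1.]])
    p=cv2.undistortPoints(np.array(uv,float).reshape(-1,1,2),K,np.array(c['distortion'],float)).reshape(-1,2)
    V=np.array(c['view']);d=np.c_[p[:,0],-p[:,1],-np.ones(len(p))]@V[:3,:3]
    return -V[:3,:3].T@V[:3,3],d
def onz(n,uv,z):
    o,d=ray(n,uv);return o+d*((z-o[2])/d[:,2])[:,None]
def proj(n,P):
    c=bot.get_calibration(n);K=np.array([[c['fx'],0,c['cx']],[0,c['fy'],c['cy']],[0,0,1.]]);V=np.array(c['view'])
    P=np.atleast_2d(P)@V[:3,:3].T+V[:3,3]
    return cv2.projectPoints((P*[1,-1,-1]).reshape(-1,1,3),np.zeros(3),np.zeros(3),K,np.array(c['distortion'],float))[0].reshape(-1,2)
def crop(n,u0,v0,w,h,s,name,im=None):
    im=bot.camera(n) if im is None else im
    cv2.imwrite(f"pics/{name}.png",cv2.resize(im[v0:v0+h,u0:u0+w,::-1],None,fx=s,fy=s,interpolation=cv2.INTER_CUBIC))
E
python3 - <<'E'
from h import *
t=cv2.imread("pics/top0.png")[:,:,::-1]
crop("top",180,135,180,108,4.4,"c1",t)
s=cv2.imread("pics/scene0.png")[:,:,::-1]
crop("scene",130,140,190,170,3.5,"c2",s)
E
```

```text
(no output)
```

View pics/c1.png

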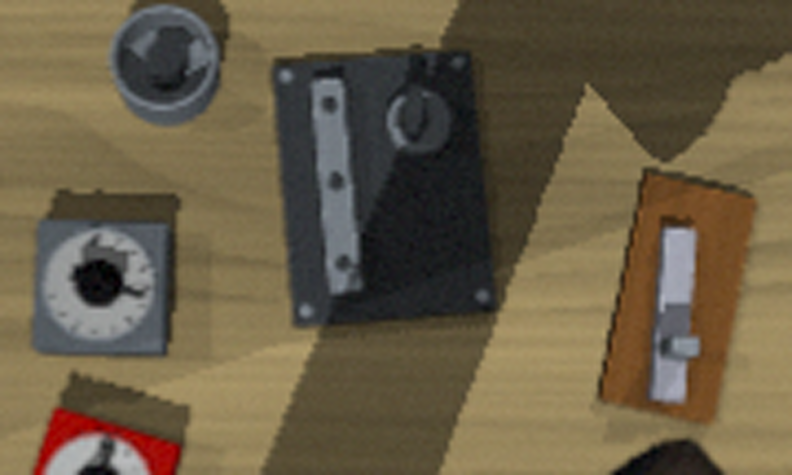

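View pics/c2.png

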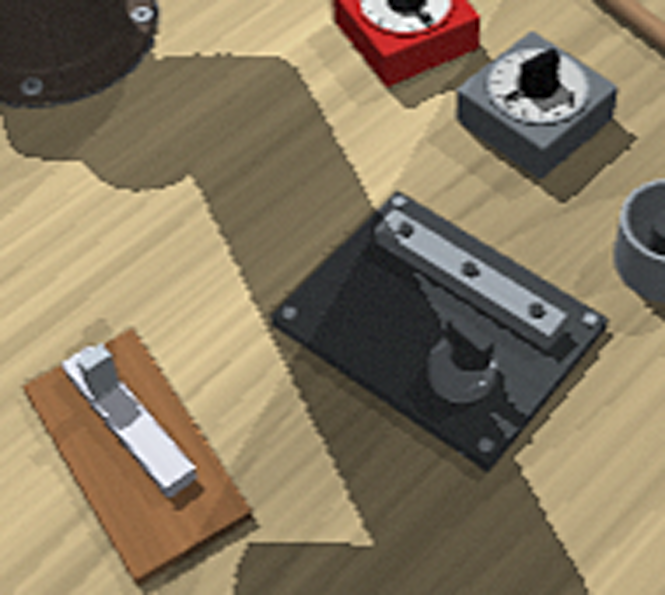

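The crop confirms the grey counter at c1 (103,285). It is a grey box with a white dial, and its pointer points right to about (145,290). The red box at lower left is the decoy. The jig plate corners are near (275,60), (470,50), (495,310) and (295,325), the bolt is at (418,115), and the gauge runs from (677,228) to (668,402).

```bash
cat > meas.py <<'E'
from h import *
t=cv2.imread("pics/top0.png")[:,:,::-1].astype(int)
def comp(m,seed):
    n,l=cv2.connectedComponents(m.astype(np.uint8),connectivity=4)
    ys,xs=np.nonzero(m); i=np.argmin((xs-seed[0])**2+(ys-seed[1])**2)
    return l==l[ys[i],xs[i]]
def rect(m):
    ys,xs=np.nonzero(m);(c,wh,a)=cv2.minAreaRect(np.c_[xs,ys].astype(np.float32))
    wh=(wh[0]+1,wh[1]+1)
    return cv2.boxPoints((c,wh,a))
r,b=t[:,:,0],t[:,:,2]; S=lambda u,v:(180+u/4.4,135+v/4.4)
def show(name,n,box,z):
    P=onz(n,box,z);e=np.diff(np.r_[P,P[:1]],axis=0)[:,:2]
    k=np.linalg.norm(e,axis=1);L=e[np.argmax(k)]
    print(name,"c",P.mean(0)[:2].round(1),"size",k.round(1),"yaw",round(np.arctan2(L[1],L[0]),4),"px",box.round(1).tolist())
    return P
grey=(r-b<8)&(t.sum(2)<520)
m=comp(r-b<8,S(310,250)); show("plate16","top",rect(m),16)
m=comp((r-b<12)&(t.min(2)>95),S(335,200)); show("fence41","top",rect(m),41)
m=comp((r-b<12)&(t.min(2)>150),S(677,260)); print(m.sum())
m2=(r-b<12)&(t.min(2)>150); l=np.zeros_like(m2); u0,v0=map(int,S(640,220)); u1,v1=map(int,S(710,410)); l[v0:v1,u0:u1]=1
show("blade35","top",rect(m2&l),35)
m=comp((r-b>40)&(r<190),S(640,300)); show("rest15","top",rect(m),15)
m=comp((r-b<5)&(t.sum(2)<430)&(t.min(2)>60),S(50,340)); show("counter50","top",rect(m),50)
w=(t.min(2)>130)&(abs(r-b)<30);l=np.zeros_like(w);u0,v0=map(int,S(38,225));u1,v1=map(int,S(160,345));l[v0:v1,u0:u1]=1
ys,xs=np.nonzero(w&l);(c,rad)=cv2.minEnclosingCircle(np.c_[xs,ys].astype(np.float32));print("dial",c,rad,onz("top",[c],54))
k=(t.max(2)<45)&l;ys,xs=np.nonzero(k);print("knobdark",xs.mean(),ys.mean(),onz("top",[[xs.mean(),ys.mean()]],85), len(xs))
E
python3 meas.py
python3 - <<'E'
from h import *
t=cv2.imread("pics/top0.png")[:,:,::-1];s=cv2.imread("pics/scene0.png")[:,:,::-1]
a=cv2.resize(t[150:175,262:290],None,fx=14,fy=14,interpolation=cv2.INTER_CUBIC)
b=cv2.resize(t[183:217,186:221],None,fx=11,fy=11,interpolation=cv2.INTER_CUBIC)
c=cv2.resize(s[225:260,245:280],None,fx=11,fy=11,interpolation=cv2.INTER_CUBIC)
d=cv2.resize(s[148:180,260:306],None,fx=8,fy=8,interpolation=cv2.INTER_CUBIC)
o=np.zeros((600,800,3),np.uint8)
a=a[:300];b=b[:300,:400];c=c[:300,:385]
for im,(x,y) in((a,(0,0)),(b,(400,0)),(c,(0,300)),(d,(400,300))):
    im=np.clip(im.astype(float)*1.8,0,255);o[y:y+im.shape[0],x:x+im.shape[1]]=im[:600-y,:800-x]
cv2.imwrite("pics/c3.png",o[:,:,::-1])
E
```

```text
plate16 c [579.5   6.4] size [195.7 255.2 190.1 253.6] yaw -3.0606 px [[241.1999969482422, 149.0], [287.70001220703125, 145.0], [292.79998779296875, 205.3000030517578], [246.3000030517578, 209.3000030517578]]
fence41 c [575.4  53.9] size [ 32.3 199.3  31.5 199.1] yaw -3.0406 px [[249.60000610351562, 152.8000030517578], [257.3999938964844, 152.10000610351562], [261.79998779296875, 200.1999969482422], [253.89999389648438, 200.89999389648438]]
99
blade35 c [ 462.9 -261.2] size [156.2  31.1 156.5  30.6] yaw 3.0439 px [[327.79998779296875, 224.3000030517578], [330.70001220703125, 186.1999969482422], [338.20001220703125, 186.6999969482422], [335.29998779296875, 224.8000030517578]]
rest15 c [ 494.4 -401.2] size [690.7 565.4 701.7 519.3] yaw 2.6981 px [[272.8999938964844, 253.10000610351562], [332.29998779296875, 103.4000015258789], [451.29998779296875, 150.60000610351562], [391.8999938964844, 300.3999938964844]]
counter50 c [474.2 264.8] size [124.9 119.8 124.6 118.2] yaw -0.0058 px [[186.60000610351562, 214.60000610351562], [188.1999969482422, 183.5], [218.0, 185.0], [216.39999389648438, 216.10000610351562]]
dial (201.99769592285156, 199.1036834716797) 12.268291473388672 [[475.95021658 265.48790067  54.        ]]
knobdark 202.03571428571428 198.5 [[473.86391118 261.60690255  85.        ]] 84
```

View pics/c3.png

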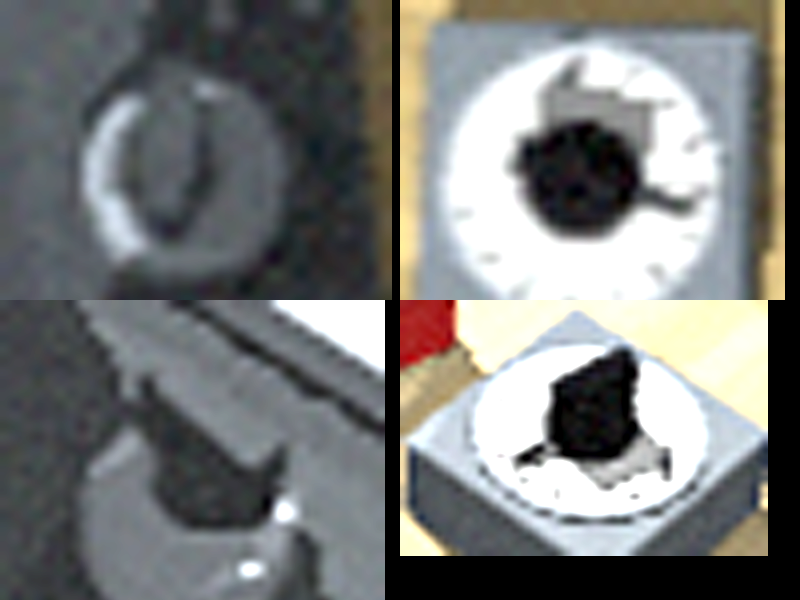

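```bash
python3 - <<'E'
from h import *
from meas import t,comp,S,r,b
print('----')
# fence/plate edge yaw by subpixel line fits
def edges(m,rows,z,side,n="top"):
    pts=[]
    for v in rows:
        xs=np.nonzero(m[v])[0]; pts.append([xs[0]-.5 if side=='l' else xs[-1]+.5,v])
    P=onz(n,pts,z)[:,:2]; vx,vy,x0,y0=cv2.fitLine(P.astype(np.float32),cv2.DIST_HUBER,0,.01,.01).ravel()
    if vx<0: vx,vy=-vx,-vy
    print(side,z,"yaw",round(float(np.arctan2(vy,vx)),4),"pt",x0,y0)
F=comp((r-b<12)&(t.min(2)>95),S(335,200)); edges(F,range(156,198),41,'l');edges(F,range(156,198),41,'r')
Pm=comp(r-b<8,S(310,250)); edges(Pm,range(152,203),16,'l');edges(Pm,range(152,203),16,'r')
B=(r-b<12)&(t.min(2)>140); B[:,:325]=0;B[:,342:]=0
edges(B,[*range(189,203),*range(219,223)],35,'l');edges(B,range(189,203),35,'r')
a=lambda P,Q:np.round(np.arctan2(*(Q-P)[1::-1]),3)
H=onz("top",[[335.7,213]],85);print("handle top",H)
print("bolt head top",onz("top",[[274.1,161.1]],81),"roller",onz("top",[[275.2,161.8]],40))
Q=onz("top",[[262+165/14,150+75/14],[262+172/14,150+235/14]],81);print("head dir top",a(Q[1],Q[0]),np.linalg.norm(Q[0]-Q[1]))
Q=onz("scene",[[258.2,232.3],[269.5,240]],81);print("head dir scene",Q,a(Q[0],Q[1]),np.linalg.norm(Q[0]-Q[1]))
Q=onz("scene",[[280,158.6],[288.1,154.3]],92);print("knob bar scene",Q,a(Q[0],Q[1]),np.linalg.norm(Q[0]-Q[1]))
ax=np.array([475.9,265.5,60]);
for z in(56,62):
  p=onz("top",[[212.4,201.8]],z)[0];q=onz("scene",[[275,168.25]],z)[0];print("pointer",z,p,q,a(ax,p),a(ax,q))
# reach
def ori(y): # tool down, tool y along heading y
    Y=np.array([np.cos(y),np.sin(y),0]);Z=np.array([0,0,-1.]);return R.from_matrix(np.c_[np.cross(Y,Z),Y,Z]).as_quat()
for nm,p,ys in(("gauge",[428,-258,46],[-.1,-.1+np.pi]),("jig",[540,20,47],[.09,.09+np.pi]),("bolt",[637.8,-17,50],[-1.6,-3.1,1.6,.05]),("knob",[475.9,265.5,66],[-1.6-.25,0-1.6+1.7,1.35,3.2,])):
  for y in ys:
    j=bot.solve_ik(p,ori(y));print(nm,y,None if j is None else np.round(j,2))
E
```

```text
plate16 c [579.5   6.4] size [195.7 255.2 190.1 253.6] yaw -3.0606 px [[241.1999969482422, 149.0], [287.70001220703125, 145.0], [292.79998779296875, 205.3000030517578], [246.3000030517578, 209.3000030517578]]
fence41 c [575.4  53.9] size [ 32.3 199.3  31.5 199.1] yaw -3.0406 px [[249.60000610351562, 152.8000030517578], [257.3999938964844, 152.10000610351562], [261.79998779296875, 200.1999969482422], [253.89999389648438, 200.89999389648438]]
99
blade35 c [ 462.9 -261.2] size [156.2  31.1 156.5  30.6] yaw 3.0439 px [[327.79998779296875, 224.3000030517578], [330.70001220703125, 186.1999969482422], [338.20001220703125, 186.6999969482422], [335.29998779296875, 224.8000030517578]]
rest15 c [ 494.4 -401.2] size [690.7 565.4 701.7 519.3] yaw 2.6981 px [[272.8999938964844, 253.10000610351562], [332.29998779296875, 103.4000015258789], [451.29998779296875, 150.60000610351562], [391.8999938964844, 300.3999938964844]]
counter50 c [474.2 264.8] size [124.9 119.8 124.6 118.2] yaw -0.0058 px [[186.60000610351562, 214.60000610351562], [188.1999969482422, 183.5], [218.0, 185.0], [216.39999389648438, 2
[... 988 characters left out ...]
.81 -1.669
pointer 62 [464.87636767 223.14338301  62.        ] [475.67794956 224.38665516  62.        ] -1.825 -1.576
gauge -0.1 None
gauge 3.041592653589793 [-0.15  0.27 -0.6   0.   -0.7   0.05]
jig 0.09 [ 0.4   0.33 -0.51  0.   -0.74  2.83]
jig 3.231592653589793 [ 0.4   0.33 -0.51  0.   -0.74 -0.31]
bolt -1.6 [ 0.28  0.46 -0.28  0.   -0.84  1.26]
bolt -3.1 [ 0.28  0.46 -0.28  0.   -0.84 -0.24]
bolt 1.6 [ 0.28  0.46 -0.28  0.   -0.84 -1.82]
bolt 0.05 [ 0.28  0.46 -0.28  0.   -0.84  2.91]
knob -1.85 [ 0.87  0.31 -0.48  0.   -0.78  0.42]
knob 0.09999999999999987 [ 0.87  0.31 -0.48  0.   -0.78  2.37]
knob 1.35 [ 0.87  0.31 -0.48  0.   -0.78 -2.66]
knob 3.2 [ 0.87  0.31 -0.48  0.   -0.78 -0.81]
```

Measurements agree: jig yaw is about 0.098 with its origin near (580, 23.5), and the gauge sits at (463,-261) with yaw about -0.09. The bolt angle is about 0.04–0.1, and the knob pointer heads about -1.75. Next I pick up the gauge and feel for the fence.

```bash
cat >> h.py <<'E'
def ori(y):
    Y=np.array([np.cos(y),np.sin(y),0]);Z=np.array([0,0,-1.]);return R.from_matrix(np.c_[np.cross(Y,Z),Y,Z]).as_quat()
J0=np.array([580.,23.5]);JY=.098
def jig(x,y,z): c,s=np.cos(JY),np.sin(JY);return [J0[0]+c*x-s*y,J0[1]+s*x+c*y,z]
def unjig(p): c,s=np.cos(JY),np.sin(JY);d=np.array(p[:2])-J0;return np.array([c*d[0]+s*d[1],-s*d[0]+c*d[1]])
def F(n=5):
    f=[]
    for _ in range(n): bot.pause(.02);f.append(np.r_[bot.read_state()['contact_force'],bot.read_state()['moment']])
    return np.mean(f,0)
def rep(s=""):
    q=bot.read_state();print(s,"t",round(q['t'],2),"tcp",q['tcp_pos'].round(1),"F",q['contact_force'].round(1),"M",q['moment'].round(2),"w",round(q['width'],1),"ff",round(q['finger_force'],1))
E
python3 - <<'E'
from h import *
bot.move_gripper(60,40)
g=np.array([427.8,-258.3]); o=ori(-.09+np.pi)
bot.move_ptp([*g,130],o); rep("above")
bot.line_to([*g,46],120); rep("down")
bot.move_gripper(5,40); rep("grip")
bot.line_to([*g,60],80); rep("lift")
crop("top",300,165,60,80,5,"g1"); crop("scene",125,225,90,90,5,"g2")
a=cv2.imread("pics/g1.png");b=cv2.imread("pics/g2.png");o=np.zeros((450,760,3),np.uint8);o[:400,:300]=a;o[:450,305:755]=b;cv2.imwrite("pics/g.png",o)
E
```

```text
above t 2.26 tcp [ 428.2 -258.9  130.3] F [-0.3 -0.3  0.6] M [0.03 0.06 0.03] w 60.2 ff 0.0
down t 3.11 tcp [ 428.2 -258.6   46.4] F [-0.2 -0.2  0.5] M [0.03 0.06 0.01] w 59.8 ff 0.0
grip t 3.88 tcp [ 427.9 -258.3   46.1] F [0.4 1.  1.3] M [0.09 0.06 0.01] w 16.0 ff 40.0
lift t 4.21 tcp [ 427.9 -258.2   60.1] F [-0.2 -0.3 -4. ] M [0.04 0.18 0.02] w 15.7 ff 40.0
```

View pics/g.png

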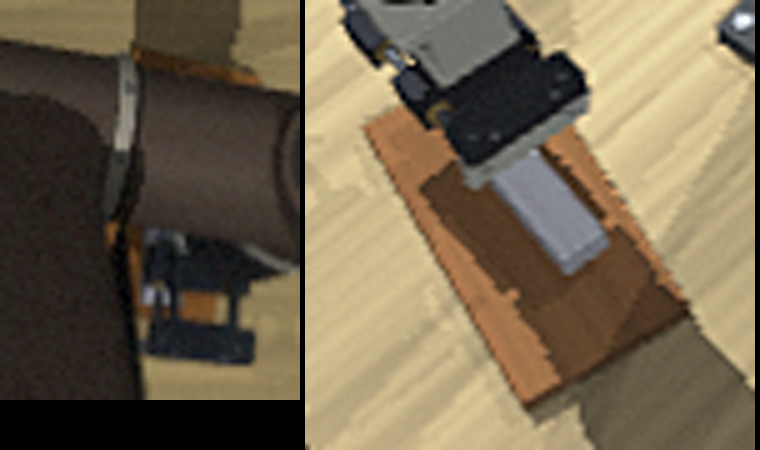

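The view shows the bar held (fingers 16 mm apart) and lifted level off the rest. I carry on to the jig.

```bash
python3 - <<'E'
from h import *
o=ori(JY+np.pi)
p=bot.read_state()['tcp_pos']; bot.line_to([p[0],p[1],140],200)
bot.move_ptp(jig(-100,-7,140),o); rep("over")
bot.line_to(jig(-100,-7,60),150)
bot.line_to(jig(-100,-7,50),60); f0=F(); rep("low")   # underside ~19
n=np.array([-np.sin(JY),np.cos(JY),0])
y=-7
for i in range(14):
    y+=1; bot.line_to(jig(-100,y,50),30); d=F(3)-f0; fy=d[:3]@n
    print(y,round(fy,1),d.round(2)[[2,5]],end=' | ')
    if fy<-4: break
rep("touch"); print(unjig(bot.read_state()['tcp_pos']))
E
```

```text
over t 5.91 tcp [480.7   6.2 139.2] F [ 0.5  0.3 -3.9] M [-0.06  0.19 -0.01] w 15.8 ff 40.0
low t 6.99 tcp [481.3   6.8  50.2] F [-0.4  0.7 -3.3] M [0.01 0.21 0.02] w 15.8 ff 40.0
-6 -0.3 [0.28 0.01] | -5 -0.2 [-0.23  0.04] | -4 -0.5 [-0.21  0.02] | -3 -0.2 [-0.17  0.03] | -2 -5.4 [-0.15 -0.02] | touch t 8.49 tcp [480.6  11.3  50. ] F [ 2.4 -6.  -3.3] M [-1.97 -0.45  0.01] w 15.9 ff 40.0
[-100.08453316   -2.42048716]
```

```bash
python3 - <<'E'
from h import *
n=np.array([-np.sin(JY),np.cos(JY),0]); e=np.array([np.cos(JY),np.sin(JY),0])
bot.line_to(jig(-100,-6,50),40); f0=F()
for x in (-80,-65,-50,-33):
    bot.line_to(jig(x,-6,50),80); d=F(2)-f0; print(x,round(d[:3]@e,1),round(d[:3]@n,1),round(d[5],2))
    if abs(d[:3]@e)>8: print("blocked");break
else:
    f0=F(); y=-6.
    for i in range(14):
        y+=.5; bot.line_to(jig(-33,y,50),30); d=F(3)-f0; fy=d[:3]@n
        if i>3: print(y,round(fy,1),round(d[5],3),end=' | ')
        if fy<-5: break
    rep("touch"); print(unjig(bot.read_state()['tcp_pos']))
E
```

```text
-80 -1.3 -0.4 -0.04
-65 -0.4 -0.2 -0.03
-50 -0.9 -1.0 0.04
-33 -0.4 -0.7 0.01
-3.5 0.7 -0.03 | -3.0 0.4 0.029 | -2.5 0.0 0.051 | -2.0 -3.7 0.174 | -1.5 -6.6 0.265 | touch t 13.19 tcp [547.4  18.1  50. ] F [ 2.5 -6.5 -3.4] M [-2.66 -0.76  0.25] w 15.9 ff 40.0
[-32.9645152   -2.16161335]
```

The rear end of the bar meets the fence, so the bar is parallel within about 0.01 rad. The true jig origin is about 2.2 mm lower in y. I lower the bar, release it and go to the bolt.

```bash
sed -i 's/^J0=.*/J0=np.array([580.2,21.3]);JY=.098/; ' h.py; sed -i 's/;JY=.098;JY=.098/;JY=.098/' h.py; grep -n '^J0' h.py; python3 - <<'E'
from h import *
bot.line_to(jig(-33,-.6,50),30); f0=F()
z=50
while z>43:
    z-=.5; bot.line_to(jig(-33,-.6,z),30); d=F(2)-f0
    if d[2]>3: break
print("z contact",z,d.round(2)); rep("placed")
bot.move_gripper(60); rep("rel")
bot.line_to(jig(-33,-.6,140),200)
# bolt, approach
y0=JY-.07-np.pi/2   # tool y across head -> j6 about 1.26, then clockwise
bot.move_gripper(45,25)
b=jig(55,-45,0)[:2]; print("bolt",b)
bot.move_ptp([*b,140],ori(y0)); rep("over bolt")
bot.line_to([*b,100],120)
im=bot.camera("scene");crop("scene",190,150,130,120,5,"b1",im)
E
```

```text
20:J0=np.array([580.2,21.3]);JY=.098
z contact 46.5 [-3.18  0.19  9.55  0.28  1.07 -0.01]
placed t 15.51 tcp [547.5  17.5  47.1] F [-3.6  0.6  5.7] M [0.1  1.25 0.01] w 15.7 ff 40.0
rel t 16.42 tcp [547.4  17.5  46.5] F [0.3 0.1 0.4] M [ 0.03  0.13 -0.03] w 60.1 ff 0.0
bolt [np.float64(639.3390457573078), np.float64(-18.102706339984586)]
over bolt t 19.0 tcp [639.2 -18.1 140. ] F [ 0.2  0.1 -0. ] M [-0.11  0.17 -0.04] w 45.4 ff 0.0
```

View pics/b1.png

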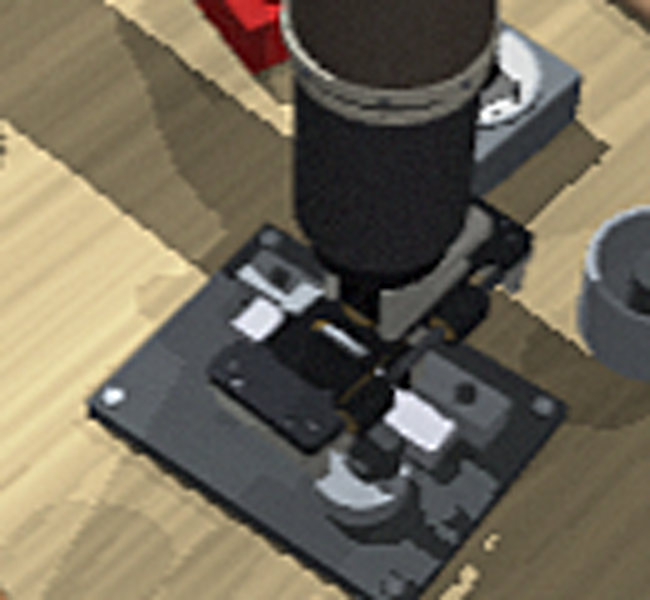

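The bar lies in the gap with its tip past the roller at (420,420). The bolt head at (370,465) is clear for gripping.

```bash
python3 - <<'E'
from h import *
b=jig(55,-45,0)[:2]; y0=JY-.07-np.pi/2
f0=F(3)
bot.line_to([*b,70],80); d=F(2)-f0; print(d.round(1))
if abs(d[:3]).max()<5:
    bot.line_to([*b,50],60); print((F(2)-f0).round(1))
    bot.move_gripper(5,25); rep("grip"); print((F(3)-f0).round(2))
    for a in (.3,.6,.9,1.2,1.4):
        bot.line_to([*b,50],150,ori(JY-a-np.pi/2)) if 0 else bot.move_ptp([*b,50],ori(JY-a-np.pi/2))
        print(a,(F(3)-f0).round(2)); 
    rep("turn")
E
```

```text
[ 0.1 -0.4  0.  -0.   0.   0. ]
[-0.3  0.1 -0.1 -0.  -0.   0. ]
grip t 21.25 tcp [638.9 -15.   50.2] F [-5.8 16.1  4.1] M [ 5.64  2.09 -0.01] w 16.0 ff 24.8
[-5.34 15.82  4.23  5.64  1.98 -0.04]
0.3 [-6.75 17.14  4.78  5.97  2.16 -0.06]
0.6 [-6.53 18.34  4.34  6.36  2.14 -0.13]
0.9 [-5.34 19.06  3.53  6.63  1.99 -0.08]
1.2 [-4.54 19.74  2.96  6.83  1.76 -0.08]
1.4 [-4.15 19.83  2.88  6.87  1.57 -0.06]
turn t 23.37 tcp [639.5 -14.1  50.2] F [-4.3 19.9  2.5] M [ 6.75  1.65 -0.08] w 15.6 ff 25.0
```

```bash
cat >> h.py <<'E'
def head():
    Y=R.from_quat(bot.read_state()['eef_rot']).as_matrix()[:,1];return np.arctan2(Y[1],Y[0])
E
python3 - <<'E'
from h import *
b=bot.read_state()['tcp_pos'][:2]
o=ori(JY-1.4-np.pi/2)
bot.line_to([*b,50],20,o); f=F(5);print(b,f.round(2)); 
p=bot.read_state()['tcp_pos'][:2]; bot.line_to([*(p+(p-b)*1),50],20,o); f=F(5);rep("rec")
b=bot.read_state()['tcp_pos'][:2]
for a in (1.4,1.44,1.48,1.51,1.54,1.56,1.58,1.60):
    bot.move_ptp([*b,50],ori(JY-a-np.pi/2)); f=F(5)
    print(a,"actual",round((JY-np.pi/2-head()+np.pi)%(2*np.pi)-np.pi,4),f.round(2))
    if abs(f[5])>.45: break
rep()
E
```

```text
[639.54355259 -14.1136185 ] [-2.82  4.35  3.37  1.46  0.96 -0.07]
rec t 24.13 tcp [639.5 -13.8  50.2] F [-3.   1.6  5.8] M [ 0.57  1.14 -0.05] w 15.8 ff 25.0
1.4 actual 1.4 [-3.    2.43  5.56  0.9   1.12 -0.07]
1.44 actual 1.4402 [-2.7   2.72  5.01  0.88  1.05 -0.12]
1.48 actual 1.4799 [-2.3   2.58  5.27  0.88  1.05 -0.12]
1.51 actual 1.5098 [-2.41  2.3   5.14  0.86  1.01 -0.12]
1.54 actual 1.5399 [-2.59  2.77  5.14  0.88  0.98 -0.08]
1.56 actual 1.5597 [-2.2   2.56  4.84  0.87  0.93 -0.02]
1.58 actual 1.5799 [-2.47  2.18  5.03  0.83  0.91  0.05]
1.6 actual 1.5999 [-2.49  2.    5.31  0.76  0.86  0.07]
 t 26.8 tcp [639.7 -13.8  50.2] F [-2.3  2.1  5. ] M [0.73 0.89 0.09] w 15.9 ff 25.0
```

```bash
python3 - <<'E'
from h import *
b=bot.read_state()['tcp_pos'][:2]
for a in (1.62,1.64,1.62,1.60,1.58):
    bot.move_ptp([*b,50],ori(JY-a-np.pi/2)); f=F(5)
    print(a,f.round(3)[[0,1,5]],round(bot.read_state()['width'],2))
    if abs(f[5])>.45: break
rep()
E
```

```text
1.62 [-2.905  1.899  0.165] 15.94
1.64 [-3.112  1.376  0.235] 15.75
1.62 [-3.241  2.113  0.22 ] 15.6
1.6 [-3.127  2.63   0.137] 15.87
1.58 [-3.141  2.665  0.056] 15.96
 t 28.47 tcp [639.7 -13.8  50.2] F [-3.1  2.4  5.7] M [0.96 1.12 0.05] w 16.0 ff 25.0
```

The torque rises elastically once the tool passes about 1.55 rad, so the roller is up against the bar. I relax the tool to zero torque, release, and draw the bar out.

```bash
python3 - <<'E'
from h import *
b=bot.read_state()['tcp_pos'][:2]
bot.move_ptp([*b,50],ori(JY-1.562-np.pi/2)); print(F(4).round(2))
bot.move_gripper(34); rep("open")
bot.line_to([*b,140],180)
bot.move_gripper(60,40)
o=ori(JY+np.pi)
bot.move_ptp(jig(-33,0,120),o)
bot.line_to(jig(-33,0,47),120); f0=F(3)
bot.move_gripper(5,40); p=bot.read_state()['tcp_pos']; print("gripF",(F(4)-f0).round(2),unjig(p),p); rep("grip")
E
```

```text
[-3.38  2.56  6.13  0.96  1.13  0.02]
open t 29.36 tcp [639.7 -13.9  49.9] F [-0.3  0.4 -0.1] M [-0.02  0.13 -0.01] w 34.3 ff 0.0
gripF [-0.09 -0.9   0.11  0.05  0.14  0.21] [-3.29752678e+01 -1.38021296e-02] [547.38430318  18.05985804  47.04660655]
grip t 32.82 tcp [547.4  18.1  47. ] F [-0.7 -0.6  1.2] M [0.12 0.2  0.2 ] w 15.6 ff 40.0
```

Gripping gives Mz of +0.2 Nm, so the true jig yaw is slightly above 0.098. This agrees with the rear-end fence contact seen earlier. I align the tool to the bar, then draw it out with side-force feedback.

```bash
python3 - <<'E'
from h import *
p=np.array(bot.read_state()['tcp_pos']); p0=p.copy(); f00=np.array([-.3,.3,.4,0,0.1,-.02])
for dy in (.008,.016,.024):
    bot.move_ptp(p0,ori(JY+dy+np.pi)); f=F(4)-f00; print(dy,f[[0,1,5]].round(2))
    if f[5]<.06: break
yaw=JY+dy; e=np.array([np.cos(yaw),np.sin(yaw),0]); n=np.array([-e[1],e[0],0]); o=ori(yaw+np.pi)
off=0.
for k in range(1,9):
    t=p0-e*10*k+n*off; t[2]=47.2; bot.line_to(t,50); f=F(3)-f00; fn=f[:3]@n
    print(k,"fe",round(f[:3]@e,1),"fn",round(fn,1),"fz",round(f[2],1),"mz",round(f[5],2),"off",round(off,2))
    off+=np.clip(.1*fn,-.4,.4)
    if abs(f[:3]).max()>20: print("stop");break
rep()
E
```

```text
0.008 [ 0.26 -1.02 -0.21]
1 fe -4.0 fn -2.0 fz 2.3 mz -0.11 off 0.0
2 fe -1.8 fn -1.4 fz 0.3 mz -0.03 off -0.2
3 fe -0.5 fn -1.3 fz -3.3 mz -0.05 off -0.34
4 fe 0.3 fn -0.6 fz -3.5 mz -0.01 off -0.47
5 fe 0.2 fn -0.7 fz -3.6 mz 0.02 off -0.53
6 fe 0.9 fn 0.2 fz -3.8 mz 0.04 off -0.61
7 fe 0.5 fn -0.1 fz -4.2 mz 0.03 off -0.58
8 fe 0.3 fn -0.2 fz -3.9 mz 0.05 off -0.59
 t 36.33 tcp [467.7   9.   47.2] F [-0.1 -0.4 -4.1] M [-0.02  0.15  0.01] w 15.8 ff 40.0
```

```bash
python3 - <<'E'
from h import *
p=np.array(bot.read_state()['tcp_pos']); n=np.array([-np.sin(JY),np.cos(JY),0])
p=p-5*n; bot.line_to(p,60); p[2]=130; bot.line_to(p,200)
g=[429,-258.3]
bot.move_ptp([*g,130],ori(-.09+np.pi)); bot.line_to([*g,52],120); f0=F(3)
z=52
while z>42:
    z-=.5; bot.line_to([*g,z],30); d=F(2)-f0
    if d[2]>2.5: break
print("z",z,d.round(2)); 
bot.move_gripper(60); rep("rel"); bot.line_to([*g,130],200)
K=[475.5,264.5]
bot.move_gripper(50,20)
bot.move_ptp([*K,150],ori(-1.75+np.pi/2-np.pi)) if 0 else None
ps=-1.75  # pointer heading; tool y perpendicular; want j6 with room for ccw +1.75
j=[bot.solve_ik([*K,150],ori(ps+s*np.pi/2)) for s in(1,-1)]; print([None if q is None else q.round(2) for q in j])
crop("scene",110,150,210,150,3.8,"e1")
E
```

```text
z 45.5 [-2.04  1.79  8.71  0.69  0.81 -0.01]
rel t 43.62 tcp [ 429.  -258.3   45.5] F [ 0.3 -0.6  0.4] M [ 0.06  0.08 -0.02] w 60.2 ff 0.0
[array([ 0.87,  0.21, -0.38,  0.  , -0.98,  2.09]), array([ 0.87,  0.21, -0.38,  0.  , -0.98, -1.05])]
```

View pics/e1.png

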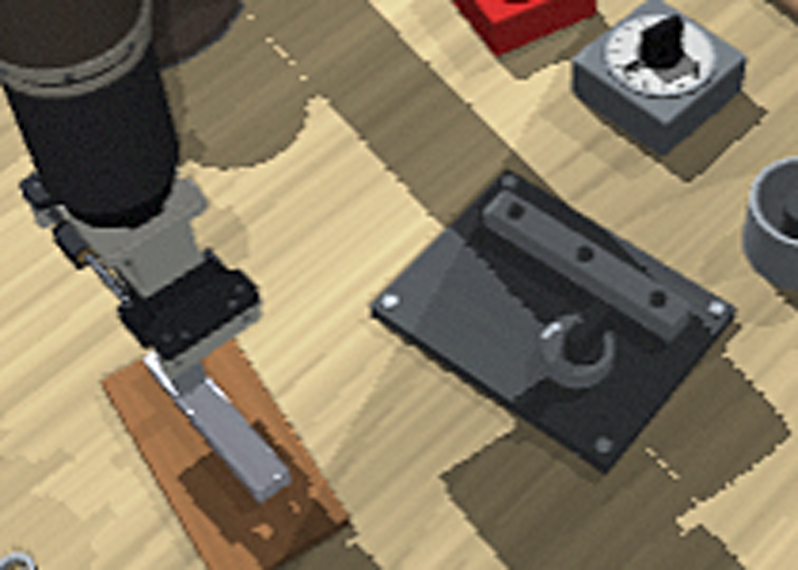

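The bar lies flat on its rest, the roller is closed up, and the drum hasn't moved. Next is the knob.

```bash
python3 - <<'E'
from h import *
K=np.array([475.5,264.5]); h=-1.75-np.pi/2
bot.move_ptp([*K,150],ori(h)); f0=F(3)
bot.line_to([*K,85],120); bot.line_to([*K,67],60); d=F(2)-f0; print(d.round(1))
if abs(d[:3]).max()<6:
    bot.move_gripper(5,20); q=bot.read_state(); print("grip",(F(3)-f0).round(2)); rep()
    K=K+1.3*(q['tcp_pos'][:2]-K)
    tot=0.
    while tot<2.3:
        tot+=.3 if tot<1.2 else .05
        bot.move_ptp([*K,67],ori(h+tot)); d=F(2)-f0; p=bot.read_state()['tcp_pos']
        K=K+.7*(p[:2]-K)
        print(round(tot,2),d.round(2)[[0,1,5]],p[:2].round(1))
        if abs(d[5])>.35 : print("stop");break
    rep()
E
```

```text
[ 0.1  0.2 -0.4  0.   0.  -0. ]
grip [10.54 -2.74 -6.44 -0.98 -3.88 -0.03]
 t 48.57 tcp [477.5 264.8  67.3] F [10.7 -3.3 -5.7] M [-0.96 -3.83 -0.04] w 14.0 ff 20.0
0.3 [ 0.68 -2.21  0.05] [478.3 264.7]
0.6 [ 4.62 -2.29  0.06] [478.8 264.9]
0.9 [ 4.8  -1.51  0.07] [479.3 265.2]
1.2 [ 4.53 -0.06  0.07] [479.7 265.6]
1.25 [ 4.07 -0.21  0.06] [479.8 265.7]
1.3 [ 3.65 -0.3   0.11] [479.9 265.8]
1.35 [ 2.61 -0.32  0.08] [479.9 265.9]
1.4 [ 2.37 -0.25  0.05] [480. 266.]
1.45 [ 1.98 -0.57  0.1 ] [480.  266.1]
1.5 [ 1.47 -0.29  0.05] [480.1 266.2]
1.55 [1.46 0.05 0.11] [480.1 266.3]
1.6 [1.9  0.33 0.06] [480.1 266.4]
1.65 [2.25 0.7  0.07] [480.1 266.5]
1.7 [1.28 0.6  0.05] [480.2 266.6]
1.75 [1.59 0.58 0.01] [480.2 266.7]
1.8 [ 2.29 -0.43 -0.44] [480.  266.8]
stop
 t 53.67 tcp [480.  266.8  67.2] F [ 2.3 -0.4  6.3] M [-0.17 -0.52 -0.47] w 14.5 ff 20.5
```

```bash
python3 - <<'E'
from h import *
p=bot.read_state()['tcp_pos'];bot.move_ptp(p,ori(-1.75-np.pi/2+1.78)); print(F(2).round(2))
bot.move_gripper(45); bot.line_to([p[0],p[1],150],150)
bot.move_ptp([420,-80,250],ori(np.pi+.3)); rep()
a=bot.camera("scene");b=bot.camera("top")
crop("scene",125,140,205,170,2.9,"z1",a);crop("top",180,135,180,108,2.9,"z2",b)
x=cv2.imread("pics/z1.png");y=cv2.imread("pics/z2.png")
k=cv2.resize(b[180:217,183:224,::-1],None,fx=5,fy=5,interpolation=cv2.INTER_CUBIC)
k2=cv2.resize(a[145:182,260:308,::-1],None,fx=5,fy=5,interpolation=cv2.INTER_CUBIC)
o=np.zeros((600,800,3),np.uint8);o[:x.shape[0],:x.shape[1]]=x;o[400:585,595:800]=k;o[:185,560:800]=k2
cv2.imwrite("pics/z.png",o)
E
```

```text
[ 3.3  -0.09  3.54 -0.29 -0.99 -0.33]
 t 56.76 tcp [420.3 -79.5 249.5] F [-0.2  0.6 -0.1] M [ 0.01  0.12 -0.01] w 45.3 ff 0.0
```

View pics/z.png

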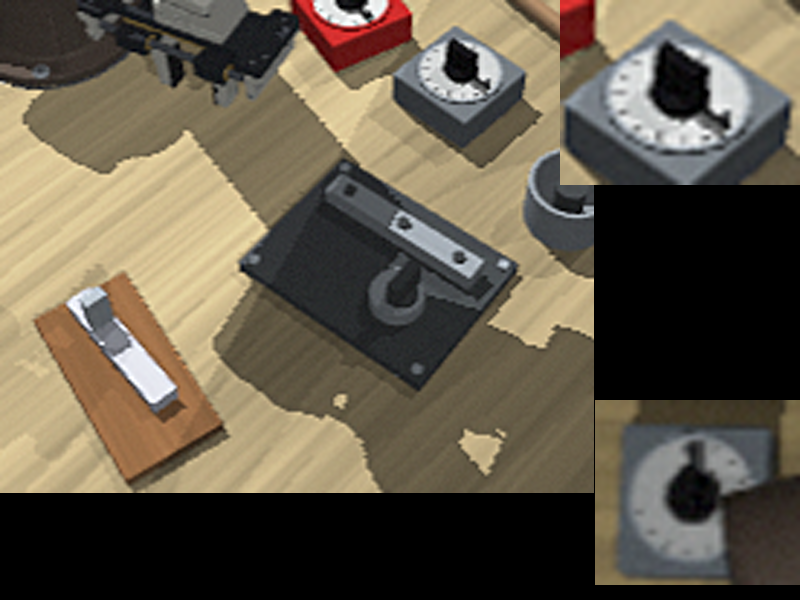

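The pointer now points along world +x, the counter's +x side, against its pin at (725,125). The bar is flat on the rest at (125,345), the bolt head stands across the gap at (405,285), and the drum is untouched. I'm handing in the job.

```bash
python3 -c "
from plant import bot
print(bot.close_job())"
```

```text
the job is handed in; nothing more can be done
None
```

I handed the job in at about 57 s: the roller was closed up to the gauge bar by feel, the bar is back flat on its rest, and the knob was turned to its zero stop and released.

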